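Tip the pattern weights onto the card

ROBOT

A 6-joint arm with a two-finger parallel gripper is mounted at the origin on the work surface. World frame = base frame: x ahead of the robot, y to its left, z up, the work surface at z = 0. Lengths are in m, angles in rad, forces in N, time in s.
With the tool pointing down it reaches from about 0.375 to 0.75 m from the base axis. Payload 9 kg.
Tool frame: the origin (TCP) lies between the finger pads; the fingertips stand 19 mm ahead of it and the grasp point (between the pads) is the TCP; z points along the fingers, y is the direction in which the jaws open and shut (so a half turn about z gives the same grasp; the last joint's range is limited). The gripper opens to 85 mm and grips with 20 to 120 N. Pads are 22 mm wide; open, the fingers measure 114 mm over their backs; the gripper's body (76 mm by 85 mm) begins 54 mm behind the grasp point. The pads swing forward as they close: fully open they stand 13 mm farther back than shut.
Start: joints at [-1.382, 0.104, 0.097, 1.564, 0, 1.353], TCP at [0.237, -0.551, 0.227] pointing down, gripper open.
Joint ranges: [-2.99, 2.99], [-0.84, 1.86], [-1.1, 1.16], [-1.84, 2.11], [-1.51, 1.56], [-3.14, 3.14]. Speed limits (rad/s): [2.22, 2.22, 2.57, 3.14, 3.14, 3.14].

INTERFACE

Orientations are given as [roll, pitch, yaw] about the fixed x, y, z axes, in that order (R = Rz(yaw) Ry(pitch) Rx(roll)).
In Python, from station import arm gives the robot as it stands. The module is installed in compiled form; this text tells all that it offers. Calls block until the motion is done:
- arm.movep(position, orientation): joint-space move of the TCP to a pose.
- arm.move_straight(position, rate=0.15, orientation=None): straight line of the TCP; orientation=None keeps the orientation; rate is the mean speed in m/s.
- arm.goto_joints(angles): joint-space move.
- arm.let_go() and arm.grab(newtons=None): open the fingers fully, or close them until they stop; newtons is the grip in N (None keeps the last).
- arm.hold(seconds).
- arm.solve_ik(position, orientation): joint angles nearest the present ones, or None.
- arm.read_camera(name): name is "scene" or "top" or "wrist"; returns (picture, depth): 400x640x3 uint8, blue, green, red; 400x640 float32, m along the optical axis (not along the pixel's ray), 0 where there is no reading.
- arm.camera_model(name): a dict with "fovy" (degrees; the focal length in pixels is half the picture's height over the tangent of half this angle, whatever the lens; pixels are square), "cx", "cy" (the principal point, pixels), "xyz" and "orientation" of the camera in the world; the wrist camera has in their place "mount" (4x4, takes a point from camera to tool coordinates, whose origin is the TCP and whose axes are the flange's). Camera axes: x right, y up, looking along -z (the intrinsics and any distortion apply to the point x, -y, -z); pixel columns grow to the right and rows downward; lengths in m; the calibration is good to about 2 mm. A picture is of the moment at which its call begins: read the wrist's pose just before it. camera_model takes no time and is no camera call.
A pose or a line that the arm cannot do raises arm.MotionError and nothing moves.
- arm.finish_job(): hands the job in, once; it reports no verdict.
Readings, each from a call of its own:
- arm.read_clock(): time.
- arm.read_joints(): joint angles.
- arm.read_joint_velocities(): joint speeds.
- arm.read_effort(): joint torques, N m.
- arm.read_ee_pos(): TCP position.
- arm.read_tcp_rot(): TCP orientation.
- arm.read_ft_force(): force on the tool from outside, world axes, zero at the start.
- arm.read_wrist_torque(): the same for the moment, N m.
- arm.read_finger_gap(): finger opening in m.
Only numpy, scipy, OpenCV 4.12 (cv2) and the standard library are available. Lean on these libraries where they do the work, as an engineer would, in place of code of your own. Each camera call takes 0.05 s, during which the arm holds its last target. There are 200 camera calls.

TASK

Two aluminium pattern weights stand on end on the brown pattern card: tip both over with a push of the fingers, so that each lies flat on its red felt face, wholly on the card and short of the white cut line. Only push them, never pick them up, and leave the blue thread cone standing in its place and everything else on the table alone.

Things in the scene. Friction and masses are not known exactly. Their poses are not given: they have to be found in the camera images.
- card: brown pattern card, 330 x 330 x 4 mm, fixed. Origin: centre of its underside, on the table. A white cut line crosses it along its x axis, from y = -116 to -121 mm. The weights and the blue cone stand in a row along x on its +y side, in any order, at least 80 mm between centres; the felt faces look towards the cut line (card -y, within 0.1 rad)
- weight_a: aluminium bar (pattern weight), 44 x 34 x 130 mm, about 0.5 kg, standing on end on the card; one 44 mm wide face is red felt (3 mm, within the 34), the top 12 mm black. Origin: centre of its foot, the underside as it stands. z runs up its length; -y points out of the red felt face; x is along the 44 mm width. The two weights are alike
- weight_b: aluminium bar (pattern weight), 44 x 34 x 130 mm, about 0.5 kg, standing on end on the card; one 44 mm wide face is red felt (3 mm, within the 34), the top 12 mm black. Origin: centre of its foot, the underside as it stands. z runs up its length; -y points out of the red felt face; x is along the 44 mm width. The two weights are alike
- weight_a_head (a point): centre of the black head end of weight_a, 130 mm from its foot. Pushed near here on the bare face opposite the felt, the weight tips over the lower edge of its felt face: past a lean of about 15 degrees it falls by itself. Pushed low down it slides instead
- weight_b_head (a point): centre of the black head end of weight_b, 130 mm from its foot. Pushed near here on the bare face opposite the felt, the weight tips over the lower edge of its felt face: past a lean of about 15 degrees it falls by itself. Pushed low down it slides instead
- cone: blue cone of thread, 60 mm across at the foot, 38 mm near the top, 130 mm high, 0.18 kg, standing on the card in the row of weights; must stay upright where it is. Origin: centre of its foot
- spare_cone: black cone of thread of the same size, on the table to the far right of the card; leave alone. Origin: centre of its foot
- mallet: hammer, about 250 mm long, lying on the table to the right of the card; leave alone. Origin: underside, near its middle
- jar: amber glass jar with black lid, 64 mm across, 85 mm high, on the table to the left of the card; leave alone. Origin: centre of its underside
- reel: black reel of orange thread, 120 mm across, 30 mm high, lying on the table at the far left; leave alone. Origin: centre of its underside
- mug: white mug, 76 mm across, 90 mm high, on the table at the near right; leave alone. Origin: centre of its underside

How it is judged:
At the end, for the whole second after the job is handed in: both weights lie at rest on the card with the red felt face down (flat within about 7 degrees), both ends on the card and not past the near edge of the white line; the blue cone stands upright within 15 mm of its place and the other things are within 30 mm of theirs (angle between each of weight_a, weight_b's own y axis and vertical below 0.12 rad and height (world z) of each of weight_a, weight_a_head, weight_b, weight_b_head below 0.03 m and linear speed of each of weight_a, weight_b below 0.02 m/s and x of weight_a in the frame of card between -0.165 and 0.165 m and y of weight_a in the frame of card between -0.116 and 0.165 m and x of weight_a_head in the frame of card between -0.165 and 0.165 m and y of weight_a_head in the frame of card between -0.116 and 0.165 m and x of weight_b in the frame of card between -0.165 and 0.165 m and y of weight_b in the frame of card between -0.116 and 0.165 m and x of weight_b_head in the frame of card between -0.165 and 0.165 m and y of weight_b_head in the frame of card between -0.116 and 0.165 m and angle between cone's own z axis and vertical below 0.1 rad and distance of cone from where it was at the start of the episode below 0.015 m and distance of each of spare_cone, mallet, jar, reel, mug from where it was at the start of the episode below 0.03 m); the robot touches nothing.
It fails at once if weight_a was lifted or carried instead of tipped (height (world z) of weight_a above 0.06 m or height (world z) of weight_a_head above 0.165 m).
It fails at once if weight_b was lifted or carried instead of tipped (height (world z) of weight_b above 0.06 m or height (world z) of weight_b_head above 0.165 m).
It fails at once if the blue cone was knocked over or pushed away (angle between cone's own z axis and vertical above 0.35 rad or distance of cone from where it was at the start of the episode above 0.025 m).
It fails at once if another thing on the table was disturbed (distance of any of spare_cone, mallet, jar, reel, mug from where it was at the start of the episode above 0.03 m).
It also fails if it takes over 40 s, if anything falls off the work surface, if the arm or the gripper's body presses on something with over 40 N, if the wrist force passes 120 N, or if a joint passes its speed limit or range.

## Working session

There is one attempt and no reset: what is moved stays moved. The work goes in short steps, each a Python script; the robot and the scene stay as the last script left them, time stands still between calls to the robot, and variables do not carry over. Pictures are saved under pics/ and viewed, about 8 in all and at most 12, crops included, and the job is handed in when it is done.

```bash
mkdir -p pics
python3 - <<'E'
from station import arm
import cv2,numpy as np
for n in("top","scene"):
    p,d=arm.read_camera(n); cv2.imwrite(f"pics/{n}0.png",p); np.save(f"{n}0.npy",d); np.save(f"{n}0c.npy",p)
    print(n,arm.camera_model(n))
print(arm.read_clock(),arm.read_finger_gap())
E
```

```text
top {'fovy': 48.79045108172586, 'cx': 321.89215139505353, 'cy': 200.1422106124219, 'xyz': array([ 0.31897834, -0.02750661,  1.55365446]), 'orientation': array([ 0.13164281, -0.01994818, -1.5523319 ])}
scene {'fovy': 47.4068360774387, 'cx': 310.4925235620757, 'cy': 199.6307886512328, 'xyz': array([1.32581195, 0.72591426, 0.90166971]), 'orientation': array([ 0.95549757, -0.01715885,  2.3238077 ])}
0.1 0.08511125964119286
```

View pics/top0.png

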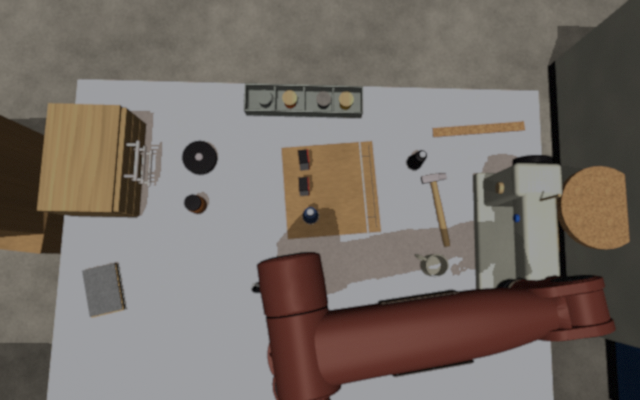

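View pics/scene0.png

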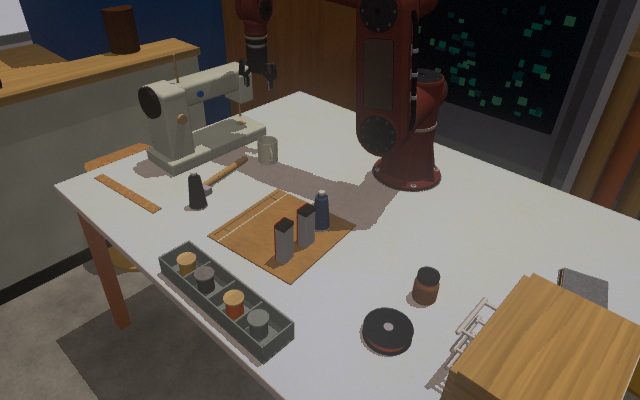

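The top view shows the card at about (283–380, 142–236) with the cut line at x≈365. The weights' black heads are near (304,155) and (304,180), and the cone is near (311,214). Image right is world -y. Next I measure from depth.

```bash
cat > h.py <<'E'
import numpy as np,cv2
from scipy.spatial.transform import Rotation as R
from station import arm
def cloud(n,d):
    m=arm.camera_model(n); f=200/np.tan(np.radians(m["fovy"]/2))
    v,u=np.mgrid[:400,:640]
    P=np.stack([(u-m["cx"])/f*d,-(v-m["cy"])/f*d,-d],-1)
    return P@R.from_euler("xyz",m["orientation"]).as_matrix().T+m["xyz"]
E
python3 - <<'E'
from h import *
C={}
for n in("top","scene"):
    d=np.load(n+"0.npy"); p=np.load(n+"0c.npy"); W=cloud(n,d); hsv=cv2.cvtColor(p,cv2.COLOR_BGR2HSV)
    x,y,z=W[...,0],W[...,1],W[...,2]
    roi=(x>.35)&(x<.85)&(y<.2)&(y>-.3)&(d>0)
    card=roi&(z<.02)&(hsv[...,1]>90)&(hsv[...,0]<25)&(hsv[...,2]>60)
    k,l,s,_=cv2.connectedComponentsWithStats(card.astype(np.uint8)); b=1+np.argmax(s[1:,4]); pts=W[l==b]
    # largest comp + others near
    near=card&(np.hypot(x-pts[:,0].mean(),y-pts[:,1].mean())<.25)
    q=W[near][:,:2].astype(np.float32)
    r=cv2.minAreaRect(q*1000); print(n,"card",r,"z",np.median(W[near][:,2]),cv2.boxPoints(r).round().tolist())
    wl=roi&(z<.02)&(z>-.01)&(hsv[...,1]<60)&(hsv[...,2]>120)
    for lo,hi in((.118,.145),(.03,.118)):
        m=(roi&(z>lo)&(z<hi)).astype(np.uint8)
        k,l,s,_=cv2.connectedComponentsWithStats(m)
        for i in range(1,k):
            if s[i,4]>8:
                q=W[l==i]; rr=cv2.minAreaRect((q[:,:2]*1000).astype(np.float32))
                print(n,lo,s[i],q.mean(0).round(4),q[:,2].max().round(3),"lo",q.min(0).round(3),"hi",q.max(0).round(3),np.round(rr[1],0),round(rr[2],1))
E
```

```text
top card ((565.8872680664062, -83.59977722167969), (324.3805847167969, 324.7353515625), 5.837667942047119) z 0.004012951510598439 [[388.0, 61.0], [421.0, -262.0], [744.0, -229.0], [711.0, 94.0]]
top 0.118 [297 149  12  16 149] [0.6513 0.0142 0.1341] 0.144 lo [ 0.628 -0.004  0.119] hi [0.677 0.033 0.144] [46. 34.] 8.4
top 0.118 [298 177  11  15 152] [0.5593 0.0109 0.1339] 0.145 lo [ 0.538 -0.006  0.119] hi [0.583 0.027 0.145] [45. 33.] 1.0
top 0.118 [307 207   8  10  47] [ 0.4687 -0.0145  0.1296] 0.142 lo [ 0.456 -0.028  0.119] hi [ 0.486 -0.005  0.142] [29. 23.] 1.6
top 0.03 [252 107 111  10 456] [0.8303 0.0028 0.0501] 0.069 lo [ 0.825 -0.189  0.03 ] hi [0.849 0.198 0.069] [ 24. 388.] 0.3
top 0.03 [299 163  10   7  53] [0.6309 0.0112 0.0772] 0.118 lo [ 0.628 -0.004  0.032] hi [0.634 0.028 0.118] [ 3. 32.] 10.4
top 0.03 [299 191  10   5  36] [0.5389 0.0089 0.0767] 0.117 lo [ 0.537 -0.006  0.03 ] hi [0.541 0.025 0.117] [ 2. 32.] 4.4
top 0.03 [302 207  16  16 132] [ 0.4601 -0.0136  0.0881] 0.118 lo [ 0.443 -0.038  0.032] hi [0.486 0.014 0.118] [44. 52.] 1.6
scene card ((567.174194335937
[... 235 characters left out ...]
138 lo [ 0.464 -0.023  0.118] hi [0.486 0.003 0.138] [25. 20.] 59.9
scene 0.118 [297 203  19  16 194] [0.5676 0.0152 0.1309] 0.138 lo [ 0.537 -0.007  0.118] hi [0.588 0.032 0.138] [52. 37.] 3.5
scene 0.118 [274 217  20  18 223] [0.6592 0.0185 0.1308] 0.139 lo [ 0.63  -0.006  0.118] hi [0.683 0.036 0.139] [50. 37.] 7.9
scene 0.03 [297 194  32  49 785] [0.5312 0.0107 0.0755] 0.118 lo [ 0.454 -0.029  0.03 ] hi [0.589 0.031 0.118] [140.  44.] 10.3
scene 0.03 [274 226  20  32 464] [0.6641 0.0239 0.0749] 0.118 lo [ 0.628 -0.002  0.03 ] hi [0.682 0.037 0.118] [34. 57.] 62.5
scene 0.03 [184 240 102  85 970] [0.8367 0.0163 0.0483] 0.064 lo [ 0.83  -0.192  0.03 ] hi [0.85  0.2   0.064] [ 19. 392.] 0.2
```

Run:
```python
import cv2
a=cv2.imread("pics/top0.png")[130:250,265:395]; b=cv2.imread("pics/scene0.png")[180:290,200:365]
cv2.imwrite("pics/crop0.png",cv2.vconcat([cv2.resize(a,(400,300),interpolation=2),cv2.resize(b,(400,266),interpolation=2)]))
```

```text
(no output)
```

View pics/crop0.png

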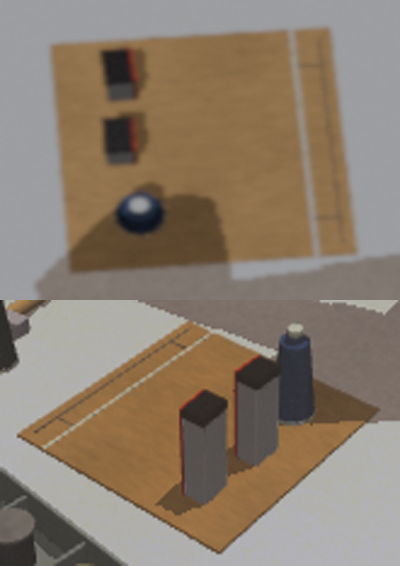

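Measured:

| Item | Position (m) | Notes |
|---|---|---|
| Card | centre (0.566, -0.083) | yaw about 6° |
| Weight heads | (0.654, 0.015) and (0.561, 0.011) | z 0.134, the expected height |
| Cone | about (0.472, -0.012) | |

Each weight's head should land near card y = -0.055, well short of the line. I'll push the middle weight first.

```bash
cat >> h.py <<'E'
yaw=np.radians(6); N=np.array([-np.sin(yaw),np.cos(yaw),0])
def tip(hx,hy,psi):
    o=[np.pi,0,psi]; H=np.array([hx,hy,0]); z=np.array([0,0,.13])
    a=H+N*.075
    arm.movep(a+[0,0,.25],o); arm.move_straight(a+z,.2)
    print("behind",arm.read_ee_pos(),arm.read_ft_force().round(1))
    arm.move_straight(H-N*.020+z,.05)
    print("pushed",arm.read_ee_pos(),arm.read_ft_force().round(1))
    arm.hold(.5); arm.move_straight(H+N*.02+[0,0,.25],.2); print(arm.read_clock())
E
python3 - <<'E'
from h import *
print(arm.read_tcp_rot())
arm.move_straight([.32,-.42,.27],.25)
arm.grab(20)
H=np.array([.561,.011,.25])
best=min((np.ptp([arm.read_joints()[5],q[5]]),p) for p in np.radians([96,-84]) for q in [arm.solve_ik(H+N*.075,[np.pi,0,p])] if q is not None)
print(best); np.save("psi.npy",best[1])
tip(.561,.011,best[1])
for n in("top","scene"):
    p,d=arm.read_camera(n); cv2.imwrite(f"pics/{n}1.png",p)
E
python3 -c "
import cv2
a=cv2.imread('pics/top1.png')[110:260,220:460];b=cv2.imread('pics/scene1.png')[150:300,180:420]
cv2.imwrite('pics/c1.png',cv2.resize(cv2.vconcat([a,b]),(480,600)))"
```

```text
[-3.14036418e+00 -2.38649907e-04  4.06801020e-01]
(np.float64(0.18118028849622836), np.float64(1.6755160819145565))
behind [0.55377517 0.08524727 0.13126087] [-0.1 -0.3  0.9]
pushed [ 0.56476811 -0.01036031  0.13295168] [-2.  -1.8 16.2]
7.75
```

View pics/c1.png

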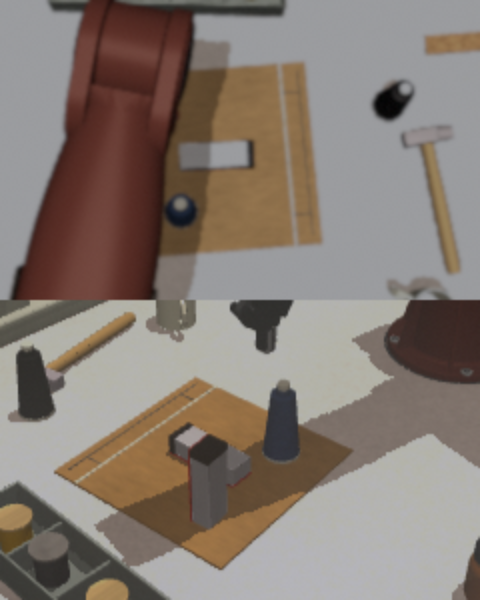

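The middle weight now lies bare side up and short of the line, and the cone is undisturbed. On to the second.

Run:
```python
from h import *
tip(.654,.015,float(np.load("psi.npy")))
arm.move_straight(np.array([.5,.25,.3]),.25)
arm.hold(.5)
for n in("top","scene"):
    p,d=arm.read_camera(n); cv2.imwrite(f"pics/{n}2.png",p)
    W=cloud(n,d); x,y,z=np.moveaxis(W,-1,0)
    rel=W[...,:2]-[.5665,-.083]; cx=rel@[np.cos(yaw),np.sin(yaw)]; cy=rel@N[:2]
    for lo,hi in((.025,.055),(.118,.15)):
        m=((abs(cx)<.18)&(abs(cy)<.18)&(z>lo)&(z<hi)&(d>0)).astype(np.uint8)
        k,l,s,_=cv2.connectedComponentsWithStats(m)
        for i in range(1,k):
            if s[i,4]>15: q=l==i; print(n,lo,s[i,4],"card x",np.percentile(cx[q],[1,99]).round(3),"y",np.percentile(cy[q],[1,99]).round(3),"z",np.percentile(z[q],[5,50,95]).round(3),"world",W[q].mean(0).round(3))
a=cv2.imread('pics/top2.png')[110:260,220:460];b=cv2.imread('pics/scene2.png')[150:300,180:420]
cv2.imwrite('pics/c2.png',cv2.resize(cv2.vconcat([a,b]),(480,600)))
print(arm.read_clock(),arm.read_ft_force())
```

```text
behind [0.64659574 0.0891391  0.1317462 ] [ 0.2 -0.5  0.8]
pushed [ 0.65792267 -0.00621012  0.13295295] [ 0.8 -2.3 11.8]
12.4333
top 0.025 475 card x [0.076 0.122] y [-0.06   0.067] z [0.031 0.037 0.043] world [ 0.664 -0.069  0.037]
top 0.025 486 card x [-0.023  0.023] y [-0.054  0.074] z [0.032 0.038 0.044] world [ 0.565 -0.073  0.038]
top 0.025 33 card x [-0.116 -0.085] y [0.054 0.107] z [0.026 0.037 0.05 ] world [ 0.454 -0.015  0.039]
top 0.118 56 card x [-0.102 -0.074] y [0.064 0.095] z [0.119 0.129 0.139] world [ 0.469 -0.013  0.128]
scene 0.025 518 card x [-0.02   0.029] y [-0.055  0.076] z [0.028 0.037 0.041] world [ 0.573 -0.068  0.036]
scene 0.025 141 card x [-0.096 -0.059] y [0.062 0.108] z [0.027 0.04  0.053] world [ 0.486 -0.     0.039]
scene 0.025 578 card x [0.079 0.127] y [-0.062  0.07 ] z [0.027 0.037 0.04 ] world [ 0.671 -0.065  0.036]
scene 0.118 53 card x [-0.096 -0.076] y [0.067 0.092] z [0.119 0.132 0.137] world [ 0.475 -0.011  0.129]
14.2583 [ 0.67173019 -0.18060876  0.05019124]
```

View pics/c2.png

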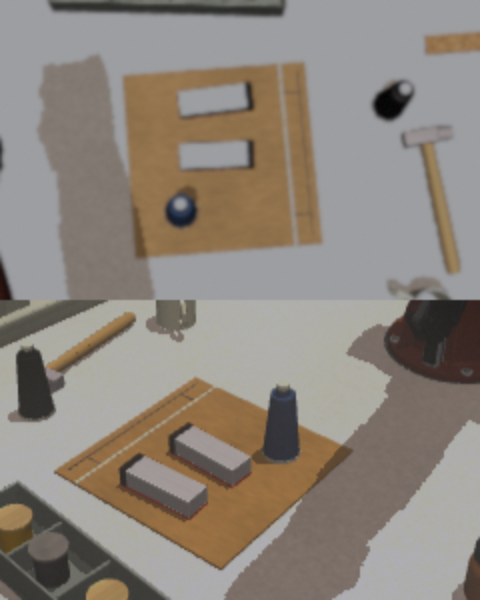

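Both weights lie flat with the felt down (top faces at z≈0.037), spanning card y -0.06 to 0.075. The cone is still standing in its place, and the arm is clear.

```bash
python3 -c "
from station import arm
print(arm.finish_job(),arm.read_clock())"
```

```text
the job is handed in; nothing more can be done
the job is handed in; nothing more can be done
```

I tipped both weights over by pushing them near the head with closed fingers, then moved the arm clear and handed the job in. The clock read 14.3 s at my last check, before the hand-in.

**Weights:** The last images show both lying flat with the bare face up, so the felt is down. The middle of each top face is at z ≈ 0.037–0.038 m, as expected for a 34 mm bar on a 4 mm card. They span card y ≈ -0.062 to +0.076 m and card x ≈ -0.023 to +0.127 m, so both are wholly on the card. They stop about 54 mm short of the white line.

**Cone and other things:** The blue cone stands upright, its top within 1–2 mm of where it was in the top camera. The spare cone, mallet and mug look unmoved in the last pictures. I did not measure them, and the last close-up crop left out the jar and reel, but the arm went nowhere near any of these.

**Only oddity:** The wrist read about 12–16 N upwards at the end of each push, well below the limit. It was near zero once the arm was clear.

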